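# Hold a spring clip gaping around a recipe card's edge

### The job

Lift the spring clip out of the recess of its moulded tray, squeeze its two handles together so that the jaws gape against the spring, and bring it level to the standing recipe card so that the open jaws straddle the card's free upright edge around mid-height or a little above, their lips a centimetre or two past the edge, one jaw on each side and neither touching the card. Finish while still holding it there, squeezed open and still, ready for a slip to be tucked in: do not let go or let it bite. Do not push the card stand about, and leave the spice jar, the tape roll and the tin where they are.

Things in the scene. Friction and masses are not known exactly. Their poses are not given: they have to be found in the camera images.
- clip: Spring clip, steel jaws, black handles, 85 mm long, 30 mm high, 90 g, lying flat in the tray's recess. Origin on the hinge axis (12 mm thick barrel) at the underside; z up along the hinge, +x to the jaws, +y to the left jaw; x is always the middle line of the two levers. Jaws reach 40 mm ahead of the hinge, shut at rest. Grip both handles from above by their outer faces, 30 to 35 mm behind the hinge.
- clip_left (a joint): Angle of the left lever (rad): 0 shut, 0.36 fully squeezed (end stop). Both levers turn by equal angles. 5 N on each handle starts the squeeze, 12 N reaches the stop. Each jaw tip then stands 38 mm x sin(angle) from the middle line: gape 27 mm fully squeezed, 15 mm at 0.2.
- clip_right (a joint): Angle of the right lever (rad), equal to the left: 0 shut, 0.36 fully squeezed.
- handle_left (a point): Middle of the left handle's outer end, 15 mm above the clip's underside. The handles are flat plates 30 mm high, run back from the hinge in a V at rest: 57 mm over their outer ends, 41 mm behind the hinge. Fully squeezed they are parallel, 25 mm over their outer faces, from 4 to 48 mm behind the hinge. While squeezed the hinge may creep a few mm forward or back from the fingers.
- handle_right (a point): The same point on the right handle.
- jaw_left (a point): Inner face of the left jaw's lip, 38 mm ahead of the hinge (shut), 15 mm above the clip's underside; the lip ends 2 mm farther on.
- jaw_right (a point): The same point on the right jaw's lip.
- tray: Grey tray, 124 x 84 mm, fixed. Origin at its underside, under the clip's hinge; +x as the jaws point. Recess floor 5 mm above the worktop; rim 19 mm high at x -62 to -53, +50 to +62 and, beside the jaws, x -4 to +56 at y 28 to 42 mm both sides. Beside the handles (x -53 to -4) the rim is cut down to the floor for the fingers. The jaws can open fully in the recess.
- stand: Loose card stand, 0.7 kg: stiff white upright card, 4 mm thick, 80 mm long, top 118 mm above the worktop, in a wooden block 80 x 70 x 16 mm (ribs along the card up to 24 mm). Origin on the worktop under the card's free upright edge, which faces the robot; +x runs from that edge along the card away from the robot, y is its normal, z up. The block begins 2 mm behind the edge.
- edge (a point): Point on the card's free upright edge, 75 mm above the worktop.
- sealer_handle (a point): Top of the raised handle of the fixed blue bag sealer, an obstacle between the tray's and the stand's places (either may be left or right): 300 mm above the worktop here, about 30 mm thick. The sealer runs from here to the left (+y) for 310 mm, about 110 mm deep in x, its raised arm sloping down to 100 mm height. Cross in front of it (nearer the robot) or well above it.
- spice_jar: Bystander: spice jar with green cap, 46 mm across, 106 mm high; origin at its foot's centre.
- tape: Bystander: roll of tape lying flat, 98 mm across, 25 mm high; origin at its underside's centre.
- tin: Bystander: short food tin, 76 mm across, 58 mm high; origin at its underside's centre.
Mind the look-alikes: they are no part of the job. Leave any blue look-alike of the stand alone.

How it is judged:
By the outcome, as a careful person would: the job done as asked, in the order asked, and still so for the second after the job is handed in, while the arm keeps its last pose, push and grip.
It also fails if it takes over 45 s, if anything falls off the work surface, if the arm or the gripper's body presses on something with over 40 N, if the wrist force passes 120 N, or if a joint passes its speed limit or range.

### The arm

A 7-joint arm with a two-finger parallel gripper is mounted at the origin on a cart in front of the work surface, level with it; the furniture and walls round the work are solid. World frame = base frame: x ahead of the robot, y to its left, z up, the work surface at z = 0. Lengths are in m, angles in rad, forces in N, time in s.
With the tool pointing down it reaches from about 0.35 to 0.9 m from the base axis. Payload 19.9 kg.
Tool frame: the origin (TCP) lies at the very end of the fingers, on their centre line; the grasp point (between the pads) lies arm.grip_depth behind it (arm.grip_depth is the distance from the TCP to the grasp point, in m); z points along the fingers, y is the line along which they close (so a half turn about z gives the same grasp; the last joint's range is limited). The gripper opens to 94 mm and grips with 3 to 60 N. Pads are 16 mm wide; open, the fingers measure 119 mm over their backs; the gripper's body (75 mm by 177 mm) begins 78 mm behind the grasp point.
Start: joints at [1.234, 0.417, -0.01, 1.614, 0.005, 1.111, -0.053], TCP at [0.182, -0.598, 0.205] pointing down, gripper open.
Joint ranges: [-2.81, 2.81], [-0.39, 2.02], [-1.27, 1.25], [0.06, 2.57], [-1.19, 4.33], [0.19, 2], [-2.82, 2.82]. Speed limits (rad/s): [1.89, 1.89, 2.39, 2.39, 3.01, 3.01, 3.01].

### API

Orientations are given as a unit quaternion [w, x, y, z].
In Python, from bench import arm gives the robot as it stands.
- The arm moves only by the tool jog_arm, never from a script. Its argument "series" is a list of rows, each a list of 2 entries, a list of its own where there are three numbers: the shift along the tool's x, y, z in mm, then the turn about the tool's z in rad. In form: [[[x, y, z], twist], ...]. A call has 1 to 5 rows; each row is the pose to reach, as a shift and turn from the pose commanded when the call began, along the tool's axes at that moment; what a row does not reach only later rows make up. A row lasts 1/8 s, in which the tool goes at most 62.5 mm and 10.7 degrees, less where a joint would pass 70% of its speed; a pose out of reach is approached as far as the arm can. A call with a gripper value outside its range is refused whole. "fingers" is the closure in counts, from 0 (fully open) to 255 (shut), set as the call begins (left out, the last holds). The fingers move at their own pace and stop on an object; "newtons" is the grip in N (left out, the last holds). Time passes only in rows, so rows that repeat a pose let the fingers close. It gives the time, the measured TCP pose, the force, the opening and the grip force at its end, in the units of the state.
- arm.get_state(): the state, without advancing time (a new reading comes with each control period).
- arm.capture(name): name is "scene" or "side" or "wrist"; returns a dict with "pixels" (384x512x3 uint8, blue, green, red), "fx", "fy", "cx", "cy" (pixels), "rvec" (rotation vector, rad) and "tvec" (3), from world to camera coordinates, as OpenCV has them; the wrist camera has in their place "mount" (4x4, takes a point from camera to tool coordinates, whose origin is the TCP and whose axes are the flange's). Camera axes: x right, y down, z forward; pixel columns grow to the right and rows downward; lengths in m; the calibration is good to about 2 mm. A picture is of the moment at which its call begins: read the wrist's pose just before it. There is no depth.
- arm.close_job(): hands the job in; it is judged then, once.
The state is a dict: "t": time; "joint_pos": joint angles; "qvel": joint speeds; "joint_efforts": joint torques, N m; "position": TCP position; "tcp_rot": TCP orientation; "force": force on the tool from outside, world axes, zero at the start; "wrist_torque": the same for the moment, N m; "opening": finger opening in m; "grasp_force": force on a finger pad.
Only numpy, scipy, OpenCV 4.12 (cv2) and the standard library are available. Lean on these libraries where they do the work, as an engineer would, in place of code of your own. Each camera call takes 0.05 s, during which the arm holds its last target. There are 200 camera calls.

## Working session

There is one attempt and no reset: what is moved stays moved. The work goes in short steps, Python scripts to look and compute and a tool call to move; the robot and the scene stay as the last step left them, time stands still between calls to the robot, and variables do not carry over. Pictures are saved under pics/ and viewed, at most 10 in all, crops included, and the job is handed in when it is done.

Besides the shell and the picture viewer there is one more tool, called after "Call:" as a command line: name --argument value ..., lists and objects as JSON in quotes. jog_arm: Moves the arm, as the interface text tells. Its arguments: {"type":"object","properties":{"series":{"type":"array","items":{"type":"array"}},"fingers":{"type":"number"},"newtons":{"type":"number"}},"required":["series"]}

```bash
mkdir -p pics; cat > h.py <<'E'
import numpy as np, cv2, json
from bench import arm
from scipy.spatial.transform import Rotation as R
def cam(n):
    s=arm.get_state(); c=arm.capture(n)
    K=np.array([[c['fx'],0,c['cx']],[0,c['fy'],c['cy']],[0,0,1.]])
    if 'rvec' in c:
        Rm=cv2.Rodrigues(np.array(c['rvec'],float))[0]; t=np.array(c['tvec'],float).ravel()
    else:
        q=s['tcp_rot']; T=np.eye(4); T[:3,:3]=R.from_quat([q[1],q[2],q[3],q[0]]).as_matrix(); T[:3,3]=s['position']
        M=np.linalg.inv(T@np.array(c['mount'])); Rm=M[:3,:3]; t=M[:3,3]
    return np.array(c['pixels'],np.uint8),K,Rm,t
def ray(K,Rm,t,uv):
    return -Rm.T@t, Rm.T@(np.linalg.inv(K)@[uv[0],uv[1],1.])
def onz(C,uv,z):
    o,d=ray(*C[1:],uv); return o+d*(z-o[2])/d[2]
def proj(C,P):
    p=C[1]@(C[2]@np.array(P,float)+C[3]); return p[:2]/p[2]
def tri(C1,u1,C2,u2):
    P=[C[1]@np.c_[C[2],C[3]] for C in (C1,C2)]
    X=cv2.triangulatePoints(P[0],P[1],np.array(u1,float).reshape(2,1),np.array(u2,float).reshape(2,1)).ravel(); return X[:3]/X[3]
def save(n,C): cv2.imwrite(f'pics/{n}.png',C[0])
def load(n):
    d=np.load(f'pics/{n}.npz'); return d['a'],d['b'],d['c'],d['d']
def grab(c,n):
    C=cam(c); save(n,C); np.savez(f'pics/{n}.npz',a=C[0],b=C[1],c=C[2],d=C[3]); return C
E
python3 - <<'E'
from h import *
a=grab('scene','s0');b=grab('side','d0');grab('wrist','w0')
s=arm.get_state();print(s,arm.grip_depth)
for C in(a,b):print(-C[2].T@C[3],C[2][2],C[1][0,0])
cv2.imwrite('pics/ab.png',cv2.resize(np.hstack([a[0],b[0]]),(800,300)))
E
```

```text
{'t': 0.15, 'joint_pos': array([ 1.23349956,  0.41784729, -0.01030207,  1.61398562,  0.00465942,
        1.11072213, -0.05300976]), 'qvel': array([-0.001116  , -0.00231313, -0.0008561 , -0.00090092,  0.00063695,
       -0.00042734, -0.00063435]), 'joint_efforts': array([-6.61918511e-04, -8.51537776e+01,  6.37950841e-01, -4.26135957e+01,
       -4.89461899e-02,  1.70968089e-02,  1.54084169e-04]), 'position': array([ 0.1821117 , -0.59759179,  0.20498361]), 'tcp_rot': array([-4.60494369e-04,  9.89084409e-01,  1.47349283e-01, -8.99668329e-05]), 'force': array([-0.47762803, -0.26513057, -0.2464651 ]), 'wrist_torque': array([ 0.02207906, -0.0388742 , -0.03172653]), 'grasp_force': 0.0, 'opening': 0.09370573939311172} 0.0188
[-0.0953097   0.62878194  1.18970682] [ 0.49625637 -0.45792964 -0.73758393] 406.8404273036276
[-0.03046182 -0.98250084  1.28620536] [ 0.37434188  0.62281449 -0.68700093] 418.44230182263226
```

View pics/s0.png

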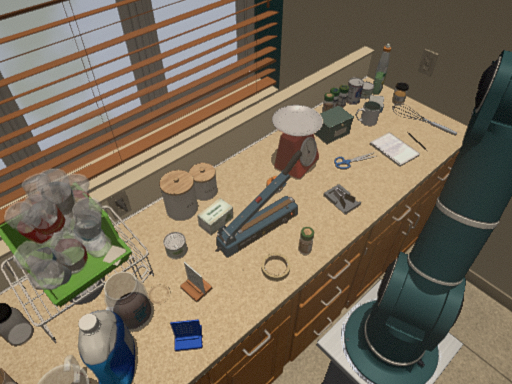

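View pics/d0.png

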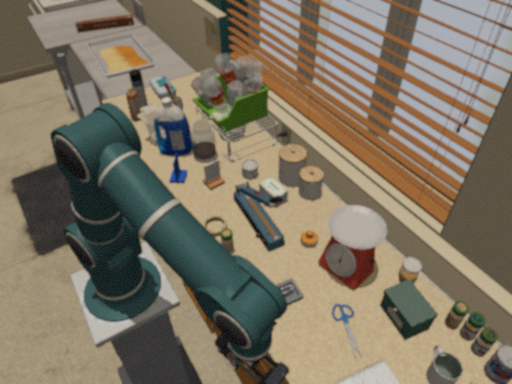

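The scene view shows the tray with the clip at about (342,198), and the spice jar (306,240), tape (276,267) and tin (175,245). There are two stand candidates: a white card in a wooden block at (195,285) and a blue one at (187,335). The wooden block with the white card fits the description, so I'll confirm it and the clip in one enlarged crop.

```bash
python3 - <<'E'
from h import *
a=load('s0');b=load('d0')
for n,u in dict(tray=(342,198),stand=(195,290),blue=(187,340),jar=(306,248),tape=(276,267),tin=(175,250)).items(): print(n,onz(a,u,0.01).round(3))
f=lambda im,x,y,w,h:cv2.resize(im[y:y+h,x:x+w],(400,300),interpolation=cv2.INTER_CUBIC)
A=f(a[0],312,173,60,45);B=f(a[0],160,252,80,60)
C=f(b[0],262,270,60,45);D=f(b[0],180,150,60,45)
cv2.imwrite('pics/crop.png',np.vstack([np.hstack([A,B]),np.hstack([C,D])]))
E
```

```text
tray [ 0.463 -0.341  0.01 ]
stand [0.526 0.325 0.01 ]
blue [0.408 0.442 0.01 ]
jar [ 0.396 -0.062  0.01 ]
tape [0.411 0.07  0.01 ]
tin [0.699 0.283 0.01 ]
```

View pics/crop.png

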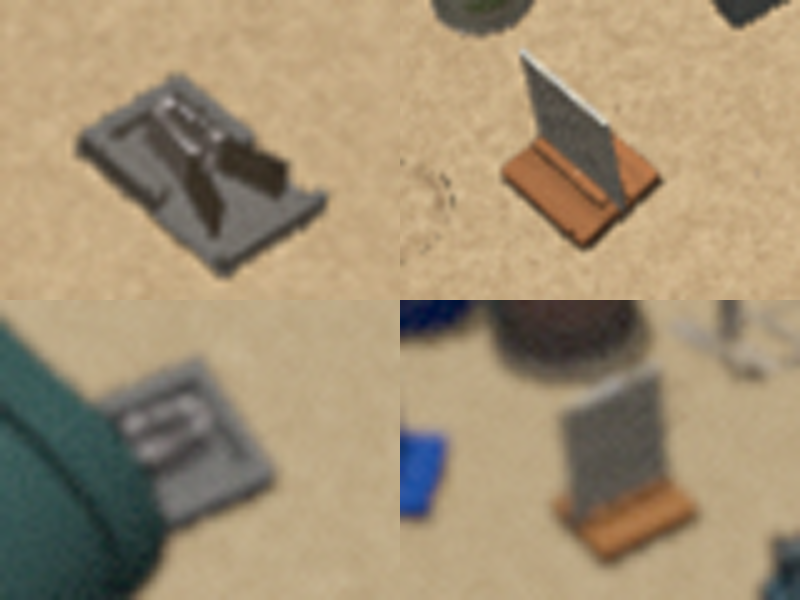

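The crop confirms the clip in the grey tray with its jaws pointing up-left, and the white card in the wooden block with its free edge running (201,277) to (204,295) in the scene view. Next I'll compute coarse poses and the move to bring the wrist camera over the tray.

```bash
cat >> h.py <<'E'
def goto(P,ax=None,sgn=1):
    """shift in tool axes (mm) and twist to reach TCP P with tool x along world yaw ax"""
    s=arm.get_state(); q=s['tcp_rot']; M=R.from_quat([q[1],q[2],q[3],q[0]]).as_matrix()
    d=M.T@(np.array(P)-s['position'])*1000
    tw=0
    if ax is not None:
        v=M.T@[np.cos(ax),np.sin(ax),0]; tw=np.arctan2(v[1],v[0])
    print('shift',d.round(1),'twist',round(tw,3),'q',q.round(4),'pos',s['position'].round(4),'yaw',round(float(np.arctan2(M[1,0],M[0,0])),4),'j',s['joint_pos'].round(2))
E
python3 - <<'E'
from h import *
a=load('s0');b=load('d0')
print('edge z from top',onz(a,(201,277),.118),'bottom',onz(a,(204,295),.016), 'far top',onz(a,(160+123/5,252+52/5),.118))
q=[onz(a,u,.019) for u in((338.2,184.2),(324,194.8),(345.3,213.8),(360.8,203))]
q=np.array(q);print(q.round(3),np.linalg.norm(q-np.roll(q,-1,0),axis=1).round(3),q.mean(0))
c=q.mean(0); d=(q[0]+q[1]-q[2]-q[3])[:2]; yaw=np.arctan2(d[1],d[0]);print('yaw jaws',yaw)
goto((c[0],c[1],.25),yaw)
c=arm.capture('wrist');print(np.array(c['mount']).round(3),c['fx'])
E
```

```text
edge z from top [0.49220551 0.31314906 0.118     ] bottom [0.4890387  0.31597993 0.016     ] far top [0.56789333 0.31924421 0.118     ]
[[ 0.517 -0.38   0.019]
 [ 0.517 -0.294  0.019]
 [ 0.399 -0.28   0.019]
 [ 0.394 -0.367  0.019]] [0.086 0.119 0.087 0.124] [ 0.45674301 -0.33042603  0.019     ]
yaw jaws -0.11438352500436924
shift [ 340.6 -175.6  -44.9] twist 0.41 q [-5.000e-04  9.891e-01  1.473e-01 -1.000e-04] pos [ 0.1821 -0.5976  0.205 ] yaw 0.2958 j [ 1.23  0.42 -0.01  1.61  0.    1.11 -0.05]
[[ 0.    -0.961 -0.277  0.081]
 [ 1.     0.001 -0.002  0.   ]
 [ 0.002 -0.277  0.961 -0.179]
 [ 0.     0.     0.     1.   ]] 298.8344363559152
```

Call:
jog_arm --series '[[[55,-28,-10],0.08],[[110,-56,-20],0.16],[[165,-84,-30],0.24],[[220,-112,-40],0.32],[[275,-140,-45],0.41]]' --fingers 0 --newtons 20

```text
t: 0.82
position: [0.4057, -0.3823, 0.2511]
tcp_rot: [0.0, 0.998, -0.058, 0.0]
force: [0.6, -0.9, 0.6]
opening: 0.0942
grasp_force: 0.0
```

```bash
python3 - <<'E'
from h import *
goto((.455,-.33,.25),-.114)
E
```

```text
shift [ 42.8 -57.7   1.1] twist -0.003 q [ 2.000e-04  9.983e-01 -5.850e-02  3.000e-04] pos [ 0.4057 -0.3823  0.2511] yaw -0.1171 j [ 0.77  0.26 -0.09  1.73  0.02  1.16 -1.01]
```

Call:
jog_arm --series '[[[20,-28,0],0],[[43,-58,0],0],[[43,-58,0],0],[[43,-58,0],0]]'

```text
t: 1.32
position: [0.4533, -0.3315, 0.2503]
tcp_rot: [0.0, 0.998, -0.057, -0.0]
force: [0.4, 0.2, 0.3]
opening: 0.0941
grasp_force: 0.0
```

```bash
python3 - <<'E'
from h import *
C=grab('wrist','w1');cv2.imwrite('pics/w1b.png',cv2.resize(C[0],(800,600)))
E
```

```text
(no output)
```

View pics/w1b.png

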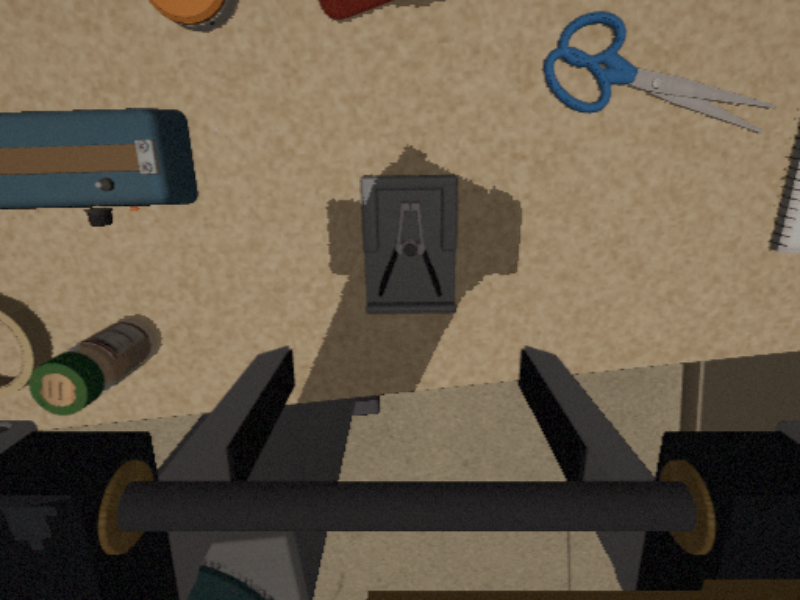

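The wrist view shows the tray centred near (410,243), the hinge at (410,249), the jaw tips at (409,204) and the handle ends at (381,295) and (440,295), all in the 800-px scale.

```bash
python3 - <<'E'
from h import *
C=load('w1');k=.64
P=lambda u,v,z:onz(C,(u*k,v*k),z)
h=P(410,247,.035);j=P(409,204,.035);l=P(381,295,.035);r=P(440,295,.035)
print('hinge',h,'jaw',j,'l',l,'r',r)
print(np.hypot(*(j-h)[:2]),np.hypot(*(l-r)[:2]),np.hypot(*((l+r)/2-h)[:2]))
for n,d in(('h',j-h),('m',h-(l+r)/2),('full',j-(l+r)/2)):print(n,np.arctan2(d[1],d[0]))
q=np.array([P(361,177,.019),P(457,177,.019),P(456,311,.019),P(367,311,.019)]);d=q[0]+q[1]-q[2]-q[3]
print(q.round(4),q.mean(0),np.arctan2(d[1],d[0]))
yaw=np.arctan2(d[1],d[0])
D=P(410,247,.035)
# colour mask for tray: grey dark low saturation
goto((h[0]-.032*np.cos(yaw),h[1]-.032*np.sin(yaw),.06),yaw)
E
```

```text
hinge [ 0.46643044 -0.33576914  0.035     ] jaw [ 0.50231058 -0.33896349  0.035     ] l [ 0.42712213 -0.30575132  0.035     ] r [ 0.42124695 -0.35717389  0.035     ]
0.03602205344558622 0.0517571126663445 0.042464833229593026
h -0.0887943062150832
m -0.10158878229994052
full -0.09571668362982981
[[ 0.5281 -0.3008  0.019 ]
 [ 0.5188 -0.382   0.019 ]
 [ 0.3997 -0.3711  0.019 ]
 [ 0.4091 -0.2895  0.019 ]] [ 0.4639252  -0.33585377  0.019     ] -0.09317094266428802
shift [-18.1   3.  190.3] twist -0.022 q [ 1.000e-04  9.983e-01 -5.770e-02 -3.000e-04] pos [ 0.453  -0.3319  0.2503] yaw -0.1155 j [ 0.68  0.27 -0.13  1.72  0.04  1.16 -1.14]
```

Call:
jog_arm --series '[[[-10,2,60],-0.02],[[-20,3,120],-0.02],[[-20,3,170],-0.02],[[-20,3,190],-0.02],[[-20,3,190],-0.02]]'

```text
t: 2.0
position: [0.4321, -0.3321, 0.0593]
tcp_rot: [-0.001, 0.999, -0.048, -0.001]
force: [-0.6, 0.0, 0.6]
opening: 0.0942
grasp_force: 0.0
```

```bash
python3 - <<'E'
from h import *
C=grab('wrist','w2');cv2.imwrite('pics/w2b.png',cv2.resize(C[0],(800,600)))
yaw=-.095
goto((.465-.033*np.cos(yaw),-.336-.033*np.sin(yaw),.0085),yaw)
for p in((.465,-.336,.035),(.465+.038*np.cos(yaw),-.336+.038*np.sin(yaw),.035)):print(proj(C,p)/.64)
E
```

```text
shift [-0.7  0.6 52.1] twist -0.0 q [-1.000e-04  9.989e-01 -4.770e-02 -3.000e-04] pos [ 0.433  -0.3324  0.0606] yaw -0.0955 j [ 0.69  0.47 -0.11  1.92  0.07  0.76 -1.13]
[408.71393773 276.57477705]
[408.83141429 189.40587222]
```

View pics/w2b.png

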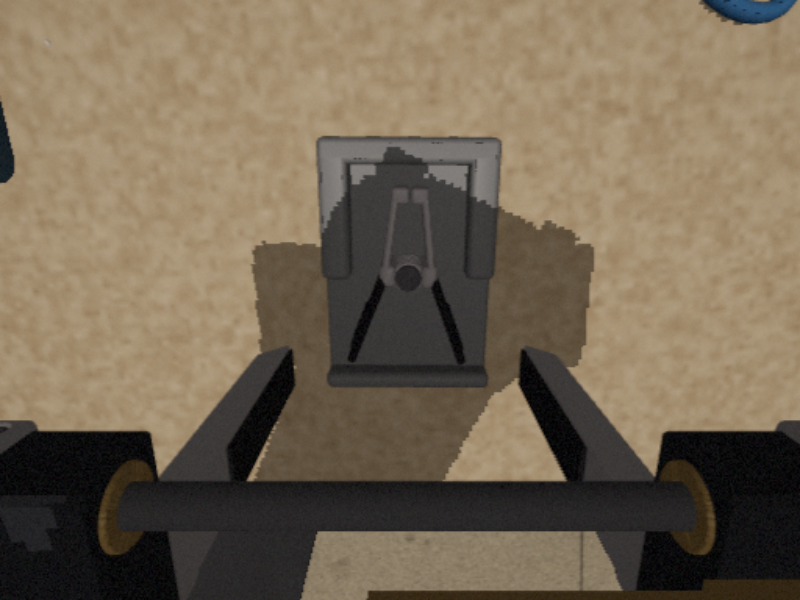

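The prediction fits: hinge at (408,277), jaw tips at (410,188). The handle ends at (352,358) and (462,358) lie between the fingers, so I'll go down and squeeze.

Call:
jog_arm --series '[[[0,0,25],0],[[0,0,45],0],[[0,0,51],0],[[0,0,51],0]]'

```text
t: 2.55
position: [0.4338, -0.3322, 0.0103]
tcp_rot: [0.0, 0.999, -0.047, 0.0]
force: [0.4, -1.1, -0.0]
opening: 0.0943
grasp_force: 0.0
```

Call:
jog_arm --series '[[[0,0,0],0],[[0,0,0],0],[[0,0,0],0],[[0,0,0],0],[[0,0,0],0]]' --fingers 255 --newtons 22

```text
t: 3.18
position: [0.4335, -0.3317, 0.0095]
tcp_rot: [-0.0, 0.999, -0.047, -0.0]
force: [-0.7, -0.0, 2.1]
opening: 0.0477
grasp_force: 7.2
```

Call:
jog_arm --series '[[[0,0,0],0],[[0,0,0],0],[[0,0,0],0],[[0,0,0],0],[[0,0,0],0]]'

```text
t: 3.8
position: [0.4336, -0.3319, 0.0095]
tcp_rot: [0.0, 0.999, -0.047, 0.0]
force: [-1.4, -1.5, 4.5]
opening: 0.0245
grasp_force: 21.6
```

Call:
jog_arm --series '[[[0,0,-10],0],[[0,0,-30],0],[[0,0,-60],0],[[0,0,-110],0],[[0,0,-160],0]]'

```text
t: 4.42
position: [0.4333, -0.3313, 0.1713]
tcp_rot: [-0.0, 0.999, -0.047, -0.0]
force: [0.3, -1.0, -0.8]
opening: 0.0241
grasp_force: 21.6
```

```bash
python3 - <<'E'
from h import *
a=load('s0')
for u in((222,250),(298,212),(219,240)):print(onz(a,u,0).round(3),onz(a,u,.03).round(3),onz(a,u,.3).round(3))
goto((.40,-.2,.2),0.08)
goto((.41,.3,.25),0.08)
C=grab('wrist','w3');cv2.imwrite('pics/w3b.png',cv2.resize(C[0],(800,600)))
E
```

```text
[0.594 0.157 0.   ] [0.577 0.169 0.03 ] [0.42  0.276 0.3  ]
[ 0.535 -0.168  0.   ] [ 0.519 -0.148  0.03 ] [0.376 0.033 0.3  ]
[0.635 0.138 0.   ] [0.617 0.15  0.03 ] [0.451 0.262 0.3  ]
shift [ -45.5 -127.6  -28.6] twist -0.174 q [-2.000e-04  9.989e-01 -4.690e-02 -1.000e-04] pos [ 0.4333 -0.3313  0.1713] yaw -0.0938 j [ 0.7   0.32 -0.13  1.84  0.05  0.98 -1.11]
shift [ -82.4 -626.3  -78.4] twist -0.174 q [-2.000e-04  9.989e-01 -4.690e-02 -1.000e-04] pos [ 0.4333 -0.3313  0.1713] yaw -0.0938 j [ 0.7   0.32 -0.13  1.84  0.05  0.98 -1.11]
```

View pics/w3b.png

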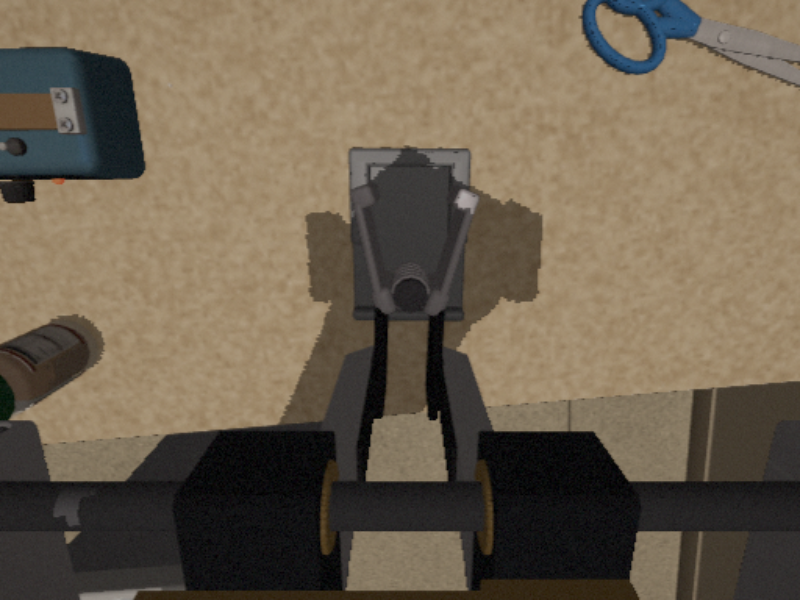

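The clip is held open and clear of the tray: jaw tips at (365,195) and (467,200), hinge at (410,292). I'll cross in front of the sealer at z about 0.2.

Call:
jog_arm --series '[[[-15,-20,-15],-0.03],[[-35,-60,-29],-0.06],[[-46,-110,-29],-0.1],[[-51,-160,-29],-0.14],[[-56,-210,-29],-0.174]]'

```text
t: 5.1
position: [0.3972, -0.1157, 0.1988]
tcp_rot: [0.0, 0.999, 0.041, 0.0]
force: [2.2, 0.8, -1.2]
opening: 0.0238
grasp_force: 21.6
```

```bash
python3 - <<'E'
from h import *
goto((.40,.29,.2),0.08)
C=load('w3');k=.64
for z in(.1968,):
  for u in((410,292),(365,195),(467,200)): print((onz(C,(u[0]*k,u[1]*k),z)))
a=load('s0');print('handle',onz(a,(292,170),.3))
E
```

```text
shift [  35.7 -404.1   -1.3] twist 0.001 q [2.000e-04 9.992e-01 4.050e-02 2.000e-04] pos [ 0.3972 -0.1157  0.1988] yaw 0.0811 j [ 0.51  0.05 -0.31  2.1   0.02  0.99 -1.3 ]
[ 0.47255697 -0.33602319  0.1968    ]
[ 0.50614147 -0.32453801  0.1968    ]
[ 0.50150452 -0.35714522  0.1968    ]
handle [ 0.50797083 -0.07857216  0.3       ]
```

Call:
jog_arm --series '[[[-8,-50,0],0],[[-6,-105,0],0],[[-2,-160,0],0],[[3,-215,0],0],[[8,-270,0],0]]'

```text
t: 5.72
position: [0.3835, 0.1542, 0.1989]
tcp_rot: [0.0, 0.999, 0.04, 0.0]
force: [1.3, -1.1, -1.7]
opening: 0.024
grasp_force: 21.6
```

Call:
jog_arm --series '[[[10,-50,0],0],[[20,-100,0],0],[[22,-130,0],0],[[22,-140,0],0],[[22,-140,0],0]]'

```text
t: 6.35
position: [0.3945, 0.2934, 0.1984]
tcp_rot: [0.0, 0.999, 0.04, -0.0]
force: [-0.1, -0.7, -0.6]
opening: 0.0237
grasp_force: 21.7
```

```bash
python3 - <<'E'
from h import *
C=grab('wrist','w4');cv2.imwrite('pics/w4b.png',cv2.resize(C[0],(800,600)))
print(arm.get_state()['position'])
E
```

```text
[0.39474891 0.29277649 0.19842768]
```

View pics/w4b.png

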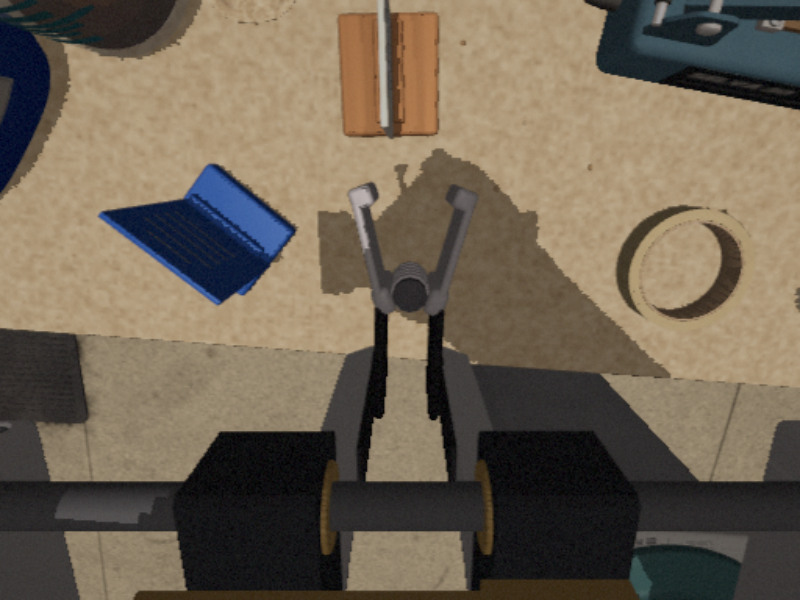

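The wrist view shows the card top running down to about (387,130), the block front corners at (345,134) and (438,134), the jaws open at (362,190) and (460,195), and the blue decoy at (200,235). I'll enlarge the card and jaw region.

```bash
python3 - <<'E'
from h import *
C=load('w4');im=C[0][0:130,210:310]
cv2.imwrite('pics/w4c.png',cv2.resize(C[0][40:140,210:310],(600,600),interpolation=cv2.INTER_CUBIC))
g=cv2.cvtColor(C[0],cv2.COLOR_BGR2GRAY)
for v in (10,30,50,70,76,78,80,82,84,86,88):print(v,g[v,236:260])
E
```

```text
10 [109 105 106 112 113 133 172 185 187 147  85  66  71  71  65  68  62  65
  66 109 127 122 125 126]
30 [111 112 101 100 114 106 155 179 184 184 142  77  66  66  60  53  61  63
 103 119 114  90  73 113]
50 [120 112 110  89  95 115 123 170 188 188 181 129  65  68  67  56  63  68
  65 110  99  95  81 118]
70 [118 118 114 114 105 116 123 160 185 188 189 170 116  71  71  64  60  65
  65 115 128 119  81 115]
76 [120 116 115 113 108 112 125 148 181 188 189 176 121  68  70  61  61  67
  66  73  75 101  79 115]
78 [117 118 115 114 115  85  65 122 177 190 189 178 124  69  71  67  54  43
  50  50  52  57  65 115]
80 [117 116 115 112 114 115 116 130 174 185 183 174 123  71  69  69  62  66
  66  66  66 114 130 129]
82 [115 115 115 113 113 117 114 115 102  85  66  69  68  69  71  72  65  65
  67  65  71 114 131 130]
84 [111 111 110 105 108  82  65  69  92 100  82  74  70  71  70  66  66  62
  62  59  93 117 117 118]
86 [65 69 68 61 61 57 52 44 53 44 56 65 70 70 71 59 49 50 52 49 54 58 53 61]
88 [148 150 149 155 159 158 153 152 153 153 158 161 148 107  78  85 134 149
 155 158 158 160 161 163]
```

View pics/w4c.png

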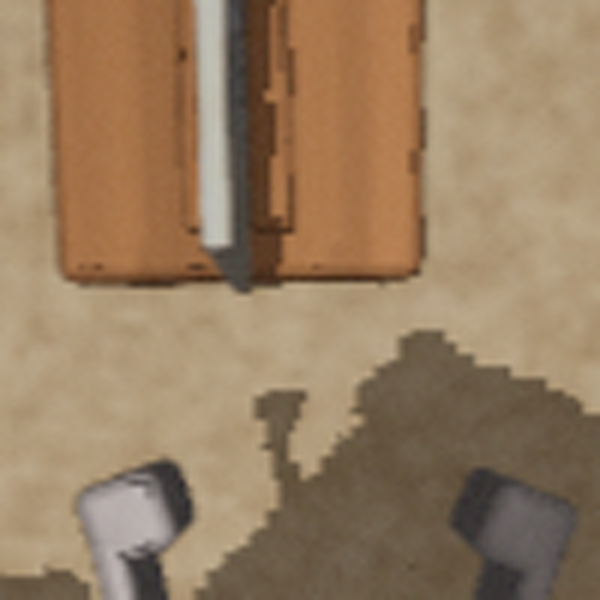

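The crop shows the near end of the card top at crop (218,247), the lip tops facing each other at (155,490) and (497,500), and the lip ends near row 465.

```bash
python3 - <<'E'
from h import *
C=load('w4');s=arm.get_state()
e=onz(C,(246.3,81.2),.118);f=onz(C,(243.7,10),.118);d=e-f
yaw=np.arctan2(-d[1],-d[0]);print('edge',e,'yaw',yaw)
b=onz(C,(220.5,86),.016),onz(C,(280.5,86),.016);print('block front',b)
zt=s['position'][2]+.0255
L=onz(C,(210+155/6,40+490/6),zt);Rr=onz(C,(210+497/6,40+500/6),zt);tl=onz(C,(210+150/6,40+462/6),zt);tr=onz(C,(210+520/6,40+468/6),zt)
m=(tl+tr)/2; print('L',L,'R',Rr,'gape',np.linalg.norm(L-Rr),'tip',tl,tr)
y0=.081;ux=np.array([np.cos(y0),np.sin(y0)]);uy=np.array([-np.sin(y0),np.cos(y0)])
p=s['position'][:2]
rel=lambda q:((q[:2]-p)@ux*1000,(q[:2]-p)@uy*1000)
for q in(L,Rr,tl,tr):print(rel(q))
lat=((L+Rr)/2)[:2]; latoff=(lat-p)@uy; tip=(m[:2]-p)@ux; print('latoff',latoff,'tip',tip)
cx=np.array([np.cos(yaw),np.sin(yaw)]);cy=np.array([-np.sin(yaw),np.cos(yaw)])
T=e[:2]+cx*(.015-tip)-cy*latoff; T0=T-cx*.06
print('final',T)
goto((*T0,.198),yaw);goto((*T0,.08),yaw);goto((*T,.08),yaw)
E
```

```text
edge [0.49346115 0.31296782 0.118     ] yaw 0.1070383237509244
block front (array([0.49292219, 0.34710414, 0.016     ]), array([0.498452  , 0.27874899, 0.016     ]))
L [0.46673873 0.31161236 0.22392768] R [0.46823688 0.2830363  0.22392768] gape 0.028615301372280605 tip [0.46897392 0.31216002 0.22392768] [0.47097888 0.28141718 0.22392768]
(np.float64(73.27782756835545), np.float64(12.949306732629656))
(np.float64(72.45893394160161), np.float64(-15.654274963628353))
(np.float64(75.54999541553579), np.float64(13.314320168318362))
(np.float64(75.06093592445626), np.float64(-17.489947516650897))
latoff -0.0013524841154993784 tip 0.07530546566999603
final [0.43335633 0.30786988]
shift [-20.3 -10.3   0.4] twist -0.028 q [ 3.000e-04  9.992e-01  3.970e-02 -1.000e-04] pos [0.3947 0.2928 0.1984] yaw 0.0794 j [-0.07  0.25 -0.72  1.93  0.19  1.03 -2.37]
shift [-20.3 -10.4 118.4] twist -0.028 q [ 3.000e-04  9.992e-01  3.970e-02 -1.000e-04] pos [0.3947 0.2928 0.1984] yaw 0.0794 j [-0.07  0.25 -0.72  1.93  0.19  1.03 -2.37]
shift [ 39.7 -12.  118.4] twist -0.028 q [ 3.000e-04  9.992e-01  3.970e-02 -1.000e-04] pos [0.3947 0.2928 0.1984] yaw 0.0794 j [-0.07  0.25 -0.72  1.93  0.19  1.03 -2.37]
```

Call:
jog_arm --series '[[[-4,-5,30],-0.01],[[-8,-10,75],-0.01],[[-8,-11,115],-0.01],[[-8,-11,132],-0.01],[[-8,-11,132],-0.01]]'

```text
t: 7.02
position: [0.386, 0.3033, 0.0664]
tcp_rot: [0.0, 0.999, 0.045, -0.0]
force: [-0.1, 1.4, -1.0]
opening: 0.0241
grasp_force: 21.7
```

```bash
python3 - <<'E'
from h import *
C=grab('wrist','w5');s=arm.get_state()
cv2.imwrite('pics/w5c.png',cv2.resize(C[0][10:160,180:340],(800,750))[:600])
goto((.4334,.3079,.066),.09)
E
```

```text
shift [47.2  0.1  1.3] twist -0.001 q [-1.00e-04  9.99e-01  4.46e-02  2.00e-04] pos [0.3864 0.3038 0.0673] yaw 0.0891 j [-0.19  0.45 -0.65  2.04  0.38  0.77 -2.55]
```

View pics/w5c.png

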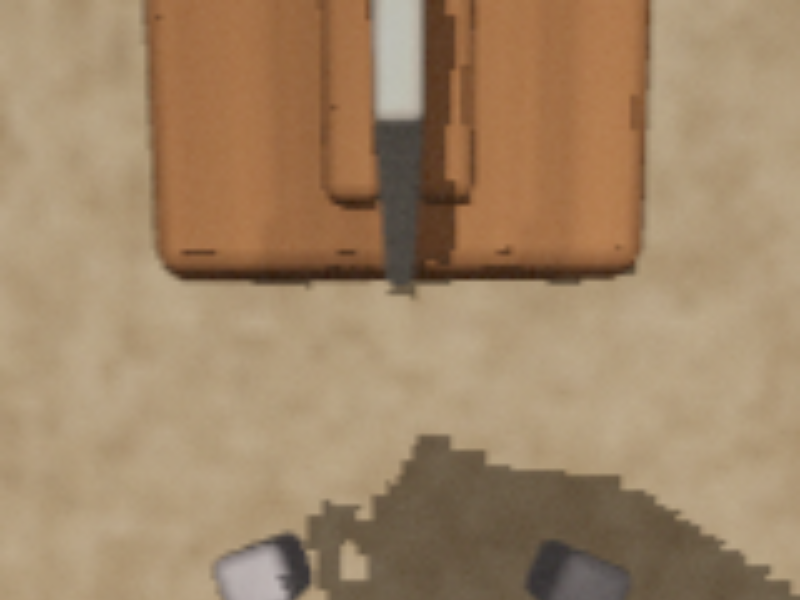

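The crop shows the near end of the card top at (399,120), the edge foot at (401,285), and the lip tops at inner x of about 290 and 555.

```bash
python3 - <<'E'
from h import *
C=load('w5');p=np.array([.3864,.3038]);z=.0673
pt=lambda u,v,z:onz(C,(180+u/5,10+v/5),z)
y0=.09;ux=np.array([np.cos(y0),np.sin(y0)]);uy=np.array([-np.sin(y0),np.cos(y0)])
for n,q in dict(top=pt(399,120,.118),foot=pt(401,285,.0),blockL=pt(160,272,.010),blockR=pt(638,272,.010),L=pt(290,580,z+.0255),R=pt(555,588,z+.0255),tipL=pt(285,535,z+.0255),tipR=pt(560,541,z+.0255)).items():print(n,q.round(4),'fwd',((q[:2]-p)@ux*1000).round(1),'lat',((q[:2]-p)@uy*1000).round(1))
E
```

```text
top [0.4934 0.3131 0.118 ] fwd 107.4 lat -0.3
foot [0.4949 0.3131 0.    ] fwd 108.9 lat -0.5
blockL [0.4924 0.3483 0.01  ] fwd 109.6 lat 34.8
blockR [0.4986 0.2787 0.01  ] fwd 109.5 lat -35.1
L [0.4561 0.3208 0.0928] fwd 71.0 lat 10.7
R [0.4577 0.2943 0.0928] fwd 70.2 lat -15.9
tipL [0.4604 0.3216 0.0928] fwd 75.3 lat 11.1
tipR [0.4623 0.2943 0.0928] fwd 74.8 lat -16.3
```

Call:
jog_arm --series '[[[8,-1,0],0],[[20,-1.5,0],0],[[32,-1.5,0],0],[[42,-1.5,0],0],[[48,-1.5,0],0]]'

```text
t: 7.7
position: [0.4343, 0.3098, 0.0664]
tcp_rot: [-0.0, 0.999, 0.045, -0.0]
force: [-0.1, 0.2, -1.1]
opening: 0.0239
grasp_force: 21.7
```

Call:
jog_arm --series '[[[0,0,0],0],[[0,0,0],0],[[0,0,0],0],[[0,0,0],0]]'

```text
t: 8.2
position: [0.4335, 0.3098, 0.0665]
tcp_rot: [-0.0, 0.999, 0.045, 0.0]
force: [0.2, -0.1, -0.3]
opening: 0.0242
grasp_force: 21.7
```

```bash
python3 - <<'E'
from h import *
C=grab('wrist','w6');D=grab('side','d6');S=grab('scene','s6');s=arm.get_state()
print(s['position'],s['opening'],s['grasp_force'],s['force'],abs(s['qvel']).max())
f=lambda im,x,y,w,h:cv2.resize(im[y:y+h,x:x+w],(400,300),interpolation=cv2.INTER_CUBIC)
cv2.imwrite('pics/c6.png',np.vstack([cv2.resize(C[0][0:132,176:352],(800,600))[:400,:],np.hstack([f(D[0],180,150,60,45),f(S[0],160,252,80,60)])])[:600])
E
```

```text
[0.43353477 0.30985722 0.06651583] 0.02360721998869384 21.663151681423187 [ 0.68057405  0.52995702 -0.22268874] 0.001886669572798459
```

View pics/c6.png

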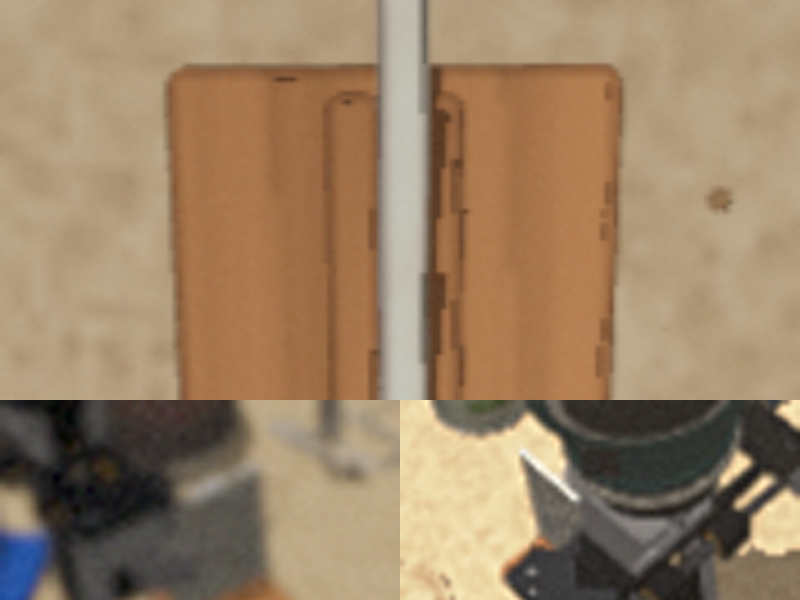

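The crop shows the card running straight at column 405, parallel to the tool, with the stand unmoved. The lips lie below the crop. My picture budget is used, so I'll check the rest numerically.

```bash
python3 - <<'E'
from h import *
C=load('w6');O=load('w5');p=np.array([.4335,.3098]);z=.0665
h=cv2.cvtColor(C[0],cv2.COLOR_BGR2HSV)
m=((h[...,2]>170)&(h[...,1]<35)).astype(np.uint8)
m[:,:250]=0;m[:,280:]=0;m[150:]=0
n,l,st,ce=cv2.connectedComponentsWithStats(m);i=1+st[1:,4].argmax();print(st[i])
r=st[i][1]+st[i][3];cols=[np.where(l[v]==i)[0].mean() for v in range(r-15,r-3)];u=np.mean(cols)
for name,x0,y0,w,hh in(('lipL',222,116,18,14),('lipR',284,117,24,14)):
    t=O[0][y0:y0+hh,x0:x0+w];res=cv2.matchTemplate(C[0][y0-12:y0+hh+12,x0-12:x0+w+12],t,cv2.TM_CCOEFF_NORMED);print(name,cv2.minMaxLoc(res)[1],np.array(cv2.minMaxLoc(res)[3])-12)
y0=.09;ux=np.array([np.cos(y0),np.sin(y0)]);uy=np.array([-np.sin(y0),np.cos(y0)])
e=onz(C,(u+.5,r),.118)
for nn,q in dict(e=e,L=onz(C,(238,126),z+.0255),R=onz(C,(291,127.6),z+.0255),tip=onz(C,(236,117.5),z+.0255)).items():print(nn,q.round(4),'fwd',((q[:2]-p)@ux*1000).round(1),'lat',((q[:2]-p)@uy*1000).round(1))
g=cv2.cvtColor(C[0],cv2.COLOR_BGR2GRAY)
for v in(118,126,134):print(v,g[v,218:312])
a=load('s0');b=load('s6');d=cv2.absdiff(a[0],b[0]).max(2)
for nn,(x,y) in dict(tin=(175,245),tape=(276,267),blue=(187,335)).items():print(nn,d[y-12:y+12,x-12:x+12].mean())
E
```

```text
[261   0   8 101 728]
lipL 0.8844019174575806 [1 0]
lipR 0.8121123313903809 [0 0]
e [0.5163 0.3156 0.118 ] fwd 83.0 lat -1.6
L [0.5035 0.3275 0.092 ] fwd 71.3 lat 11.3
R [0.5051 0.3008 0.092 ] fwd 70.5 lat -15.4
tip [0.5076 0.3287 0.092 ] fwd 75.5 lat 12.2
118 [113 122 132 130 130 131 129 131 131 130 133 130 114  98  86  78  75  64
  62  57  60  58  60  66  68  64  67  67  63  64  61  60 101 125 102  70
  73  67  72  74  67  58  81  99 110 115 114 114 114 116 108  88  75  69
  73  73  72  70  60  69  75  72  74  77  77  75  76  73  75  76  66  57
  59  60  68  66  68  70  75  77  78  78  75  76  79  79  74  77  75  71
  60  90 101  95]
126 [101 118 128 133 130 129 147 168 178 182 180 182 182 184 184 185 187 183
 170 147  99  62  61  61  64  62  64  59  63 106 117 118 120 120 115 118
 115  88  61  65  63  64  84 105 114 122 118 121 121 122 112  90  73  71
  67  67  75  74  76  72  71  71  73  74  77  75  70  63  54  59  59  61
  64  76  90 101 103 104 106 103 103 100 100  98  96  97  89  79  68  72
  62  82  90  90]
134 [173 174 173 174 172 169 170 141 103 149 177 185 163 103  58  57  63  59
  60 143 161 160 158 156 160 160 163 163 128  95  96  95  99  98  98  95
  97  97  97 100  99 103  97 104 116 118 118 119 115 116 113 101  92  97
  98  97 101  98 100 102 102 103  97  99  96  94  94  92  90  88  90  89
  74  60  55  61  66  81  84  84  86  94  96  96  86  91  98  98 100  98
 100 102 101 102]
tin 38.53819444444444
tape 37.380208333333336
blue 28.961805555555557
```

```bash
python3 - <<'E'
from h import *
C=load('w6');g=cv2.cvtColor(C[0],cv2.COLOR_BGR2GRAY);print(g[96:190,262:268].mean(1).astype(int))
print(proj(C,(.4934,.3131,.118)),proj(C,(.4934,.3131,.02)))
s=arm.get_state();print(s['opening'],s['grasp_force'],s['force'].round(2),s['t'])
E
```

```text
[130 123 121 122 122 117 116 117 116 117 116 116 115 114 114 114 114 115
 114 114 114 114 113 114 117 116 117 118 119 120 119 120 119 118 119 118
 118 117 117 115 118 118 118 121 119 121 121 120 120 122 120 120 119 119
 120 119 119 119 118 111  95  95  93  94  95  94  93  91  91  91  93  87
  79  79  84  78  81  78  84  77  89  90  50  34  43  45  46  44  44  46
  44  44  45  41]
[265.268343   156.97491831] [263.21515111 135.12424444]
0.02360721998869384 21.663151681423187 [ 0.68  0.53 -0.22] 8.35
```

The card's near end shows at row 155–156, against 157 predicted for an unmoved stand. The lips are about 15 mm past the edge, centred within about 1 mm and not touching, with the clip fully squeezed. I'll hand it in.

```bash
python3 -c "
from bench import arm
print(arm.close_job())"
```

```text
the job is handed in; nothing more can be done
None
```

The job is handed in: the clip is held still and fully squeezed at about 77 mm height, its jaws straddling the card's free edge with the lips about 15 mm past it and clear of the card; I did not re-check the jar, tape and tin, but felt no contact on the way.

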